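# Push a tin home in the marking jig and snap the clamp lever over

## Robot

A 7-joint arm with a two-finger parallel gripper is mounted at the origin on the work surface. World frame = base frame: x ahead of the robot, y to its left, z up, the work surface at z = 0. Lengths are in m, angles in rad, forces in N, time in s.
With the tool pointing down it reaches from about 0.425 to 0.875 m from the base axis. Payload 4.7 kg.
Tool frame: the origin (TCP) lies at the very end of the fingers, on their centre line; the grasp point (between the pads) lies 19 mm behind it (bot.grip_point_offset is the distance from the TCP to the grasp point, in m); x points along the fingers, z is the direction in which the jaws open and shut, and the axes are right-handed (so a half turn about x gives the same grasp; the last joint's range is limited). The gripper opens to 85 mm and grips with 20 to 120 N. Pads are 22 mm wide; open, the fingers measure 114 mm over their backs; the gripper's body (76 mm by 85 mm) begins 54 mm behind the grasp point. The pads swing forward as they close: fully open they stand 13 mm farther back than shut.
Start: joints at [1.318, 0.321, -0.07, 1.45, 0.023, 1.371, -0.057], TCP at [0.171, -0.627, 0.231] pointing down, gripper open.
Joint ranges: [-2.86, 2.86], [-0.3, 2.09], [-1.38, 1.24], [0.06, 2.45], [-1.56, 4.7], [0.09, 2.05], [-2.69, 2.69]. Speed limits (rad/s): [2.57, 2.57, 3.14, 3.14, 3.14, 3.14, 3.14].

## Interface

Orientations are given as a unit quaternion [w, x, y, z].
In Python, from rig import bot, vision, close_job gives the robot as it stands.
- The arm moves only by the shell command python3 -m creep 'ROWS' [FORCE]. ROWS is text: rows parted by semicolons, each of 5 numbers parted by spaces: the closure in counts, from 0 (fully open) to 255 (shut), then the shift along the tool's x, y, z in m, then the turn about the tool's x in rad. A call has 1 to 20 rows; each row shifts and turns the commanded pose from where the row before left it, along the tool's axes as they then stand; what a row does not reach is not made up. A row lasts 1/8 s, in which the tool goes at most 62.5 mm and 10.7 degrees, less where a joint would pass 70% of its speed; a pose out of reach is approached as far as the arm can. A call is refused whole if a number of a shift passes 0.0625 or a number of a turn 0.188, either way. A call with a gripper value outside its range is refused whole. The fingers move at their own pace and stop on an object; FORCE is the grip in N (left out, the last holds). Time passes only in rows, so rows that do not move let the fingers close. It gives the time, the measured TCP pose, the force and the opening at its end, in the units of the state.
- bot.read_state(): the state, without advancing time (a new reading comes with each control period).
- vision.grab_frame(name): name is "scene" or "top"; returns the picture (384x512x3 uint8, red, green, blue); there is no depth.
- vision.camera_params(name): a dict with "camera_matrix" (3x3 intrinsics, pixels), "xyz" and "rotation" of the camera in the world. Camera axes: x right, y down, z forward; pixel columns grow to the right and rows downward; lengths in m; the calibration is good to about 2 mm. A picture is of the moment at which its call begins. camera_params takes no time and is no camera call.
- close_job(): hands the job in, once; it reports no verdict.
The state is a dict: "time": time; "q": joint angles; "qd": joint speeds; "tau": joint torques, N m; "ee_pos": TCP position; "orientation": TCP orientation; "ft_force": force on the tool from outside, world axes, zero at the start; "moment": the same for the moment, N m; "finger_gap": finger opening in m.
Only numpy, scipy, OpenCV 4.12 (cv2) and the standard library are available. Lean on these libraries where they do the work, as an engineer would, in place of code of your own. Each camera call takes 0.05 s, during which the arm holds its last target.

## Task

On the goods-in bench, push the low wide tin along the bench with the fingertips, between the jig's guide rails, until it rests against the back stop. Then push the black lever of the toggle clamp over past its centre, towards the tin, so that it snaps into its other resting position and the rubber pad closes on the tin. Do not lift or tip the tin, do the tin first, leave everything else on the bench standing where it is, and finish clear.

Things in the scene. Friction and masses are not known exactly. Their poses are not given: they have to be found in the camera images.
- tin_center (a point): centre of the loose low tin (84 diameter, 45 high, about 0.2 kg, plain steel with a white paper band, flat top), 22.5 above the bench on which it stands upright. The only low wide tin; it starts in front of the flared mouth of the jig.
- nest (a point): where the tin's centre belongs, 22.5 above the bench; fixed to the jig, which is screwed to the bench at a varying place and yaw. Axes: x the way the tin is pushed home (roughly away from the robot), y left of that, z up. Back stop 30 high, near face at x = 42.5 mm: the tin (radius 42) touches it when home. Bare flat bench under the tin.
- mouth (a point): bench-level point at the jig's mouth, 80 mm short of the nest on its centre line; axes as the nest. In the nest frame (mm): aluminium guide rails 30 high, inner faces at y = -44 and 44, outer at -54 and 54, x = -35 to 52; from their near ends 6-thick flares, 30 high, open out to y = -83 and 83 at x = -80.
- pad (a point): centre of the clamp's rubber pad face, 22 above the bench, in a gap of the right rail (x = -12 to 12 of the nest, in mm; the pad is 20 high). It slides 18 mm in the nest's +y as the lever is thrown, from 14 behind the rail's inner face to lightly touching a homed tin.
- lever_pivot (a point): the lever's hinge axis (along x), fixed to the jig at x = 0, y = -120 mm of the nest, 34 above the bench; axes as the nest. Around it steel cheeks 44 high at y = -151 to -89, x = -18 to 18 of the nest, on a 5-thick foot 62 x 105.
- lever_tip (a point): end of the lever's centre line, 85 mm from the pivot: a bar 10 thick, then from 44 out a black plastic grip 18 thick, round end 9 past this point. It swings in the plane x = 0 of the nest. At the start it leans 0.6 rad away from the tin (to -y), this point 104 above the bench; upright 119; thrown, it leans 0.6 rad towards the tin.
- clamp_lever (a joint): lever angle in rad: 0 open (leaning away from the tin), 0.6 upright, 1.2 closed (leaning towards the tin). Over-centre spring: it is driven to 0 below 0.6 and to 1.2 above it, where it stays; about 4 to 6 N across the grip starts it moving, less and less towards the centre.
- soup_can: bystander, not to be disturbed: a tall plain can, 66 diameter x 105 high, behind the jig's far left corner (mm); origin at the centre of its underside
- bean_can: bystander, not to be disturbed: a tall can with brown band, 72 x 110 high, behind the clamp (mm); origin at the centre of its underside
- jar: bystander, not to be disturbed: a closed glass jar, 64 diameter x 90 high, left of the guide (mm); origin at the centre of its underside
- date_stamp: bystander, not to be disturbed: a small hand stamp, foot 50 x 30, 72 high with a turned wooden handle, left of the mouth (mm); origin at the centre of its underside
- carton: bystander, not to be disturbed: a cardboard carton, 60 x 90 x 120 high (mm); origin at the centre of its underside
- tape_roll: bystander, not to be disturbed: a roll of tape lying flat, 90 diameter x 24 high (mm); origin at the centre of its underside
- screwdriver: bystander, not to be disturbed: a screwdriver lying on the bench, its origin under its middle (mm); origin at the centre of its underside
- tin: the same loose tin; origin at the centre of its underside, z up

How it is judged:
On the way, in this order (a step that is already met when the one before it is completed fails the run):
1. the tin is home against the back stop, within 4 mm, while the lever is still open (below 0.2 rad) (x of tin_center in the frame of nest between -0.004 and 0.003 m and y of tin_center in the frame of nest between -0.005 and 0.005 m and angle between tin_center's own z axis and vertical below 0.06 rad and value of joint clamp_lever below 0.2 rad), for 0.2 s.
2. the lever is thrown to its closed position (above 1.1 rad) (value of joint clamp_lever above 1.1 rad), for 0.2 s.
At the end, for the whole second after the job is handed in: The tin stands upright on the bench at rest, within 4 mm of home along the guide and 5 mm across it, and the clamp lever rests closed, above 1.1 rad (x of tin_center in the frame of nest between -0.004 and 0.003 m and y of tin_center in the frame of nest between -0.005 and 0.005 m and angle between tin_center's own z axis and vertical below 0.06 rad and value of joint clamp_lever above 1.1 rad and linear speed of tin below 0.02 m/s and height (world z) of tin_center below 0.028 m); the robot touches nothing.
It fails at once if the tin is lifted more than 10 mm (height (world z) of tin_center above 0.0325 m).
It fails at once if the tin is tipped by more than 0.35 rad (angle between tin_center's own z axis and vertical above 0.35 rad).
It fails at once if a bystander is moved more than 20 mm or knocked over (distance of any of soup_can, bean_can, jar, date_stamp, carton, tape_roll, screwdriver from where it was at the start of the episode above 0.02 m or angle between any of soup_can, bean_can, jar, date_stamp, carton, tape_roll's own z axis and vertical above 0.4 rad).
It also fails if it takes over 50 s, if anything falls off the work surface, if the arm or the gripper's body presses on something with over 40 N, if the wrist force passes 120 N, or if a joint passes its speed limit or range.

## Working session

There is one attempt and no reset: what is moved stays moved. The work goes in short steps, Python scripts to look and compute and a shell command to move; the robot and the scene stay as the last step left them, time stands still between calls to the robot, and variables do not carry over. Pictures are saved under pics/ and viewed, and the job is handed in when it is done.

```bash
ls; mkdir -p pics; python3 - <<'E'
from rig import bot, vision
import cv2
s=bot.read_state()
for k,v in s.items(): print(k,v)
for n in("scene","top"):
    im=vision.grab_frame(n); cv2.imwrite(f"pics/{n}0.png",im[:,:,::-1]); p=vision.camera_params(n); print(n,p)
E
```

```text
pics
time 0.0
q [ 1.31808758  0.32182094 -0.07006811  1.45172651  0.02264217  1.37082151
 -0.05688451]
qd [-2.95299422e-04 -3.98248585e-04 -1.11411944e-03 -2.57341411e-03
  1.42036227e-03 -2.13582778e-04  1.43446529e-05]
tau [ 4.37070139e-04 -4.93580568e+01 -3.82158123e-01 -3.14337480e+01
  1.30592688e-02  1.14863209e-02  4.42308419e-06]
ee_pos [ 0.17115223 -0.62647167  0.23019889]
orientation [ 0.56148053  0.42942527  0.56265986 -0.4286577 ]
ft_force [ 0.0631581  -0.63404636  1.07294402]
moment [-0.00201925 -0.00650862  0.02598512]
finger_gap 0.08518856285775724
scene {'camera_matrix': array([[375.54165286,   0.        , 253.00420353],
       [  0.        , 375.54165286, 194.22037241],
       [  0.        ,   0.        ,   1.        ]]), 'xyz': array([1.25068932, 0.39760569, 0.7993062 ]), 'rotation': array([-0.18589216,  0.44925572,  0.80187585, -0.34728737])}
top {'camera_matrix': array([[381.67815921,   0.        , 254.75622774],
       [  0.        , 381.67815921, 183.31377457],
       [  0.        ,   0.        ,   1.        ]]), 'xyz': array([ 0.50611256, -0.00217721,  1.37933983]), 'rotation': array([-0.0375646 ,  0.7079778 , -0.70442039,  0.03388568])}
```

View pics/scene0.png

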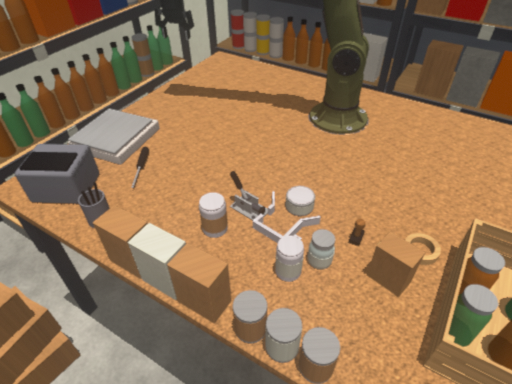

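View pics/top0.png

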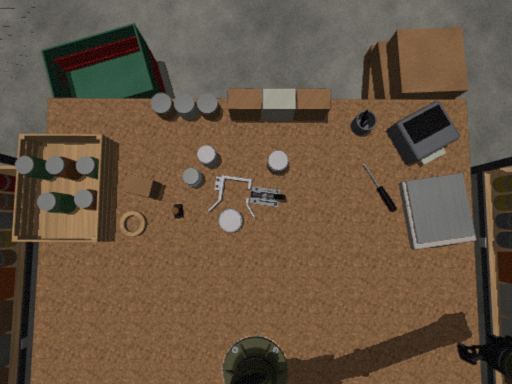

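The scene view shows the tin at about (300,200), the jig behind it and the black lever at (237,180). In the top view the tin is at (231,220), the jig at (235,193) and the lever grip at (278,197). I'll zoom in.

```bash
cat > h.py <<'E'
import numpy as np, cv2
from rig import bot, vision
from scipy.spatial.transform import Rotation as R
def cam(n):
    p=vision.camera_params(n); q=np.array(p['rotation']); 
    return np.array(p['camera_matrix']),np.array(p['xyz']),R.from_quat(q[[1,2,3,0]]).as_matrix()
def ray(n,u,v):
    K,c,Rm=cam(n); return c,Rm@np.linalg.solve(K,[u,v,1.])
def onz(n,u,v,z):
    c,d=ray(n,u,v); return c+d*(z-c[2])/d[2]
def proj(n,P):
    K,c,Rm=cam(n); x=K@(Rm.T@(np.asarray(P)-c)); return x[:2]/x[2]
def tri(u1,u2):
    c1,d1=ray('scene',*u1); c2,d2=ray('top',*u2); d1=d1/np.linalg.norm(d1); d2=d2/np.linalg.norm(d2)
    A=np.stack([d1,-d2],1); t=np.linalg.lstsq(A,c2-c1,rcond=None)[0]
    p,q=c1+t[0]*d1,c2+t[1]*d2; return (p+q)/2,np.linalg.norm(p-q)
E
python3 - <<'E'
import cv2
from h import *
t=cv2.imread('pics/top0.png'); s=cv2.imread('pics/scene0.png')
cv2.imwrite('pics/top0z.png',cv2.resize(t[135:245,160:300],None,fx=5.6,fy=5.4,interpolation=cv2.INTER_CUBIC)[:600])
cv2.imwrite('pics/scene0z.png',cv2.resize(s[160:280,190:350],None,fx=5,fy=5,interpolation=cv2.INTER_CUBIC))
print(onz('top',231,220,.045),onz('scene',300,195,.045))
E
```

```text
[0.51268645 0.08715189 0.045     ] [0.51597681 0.08966568 0.045     ]
```

View pics/top0z.png

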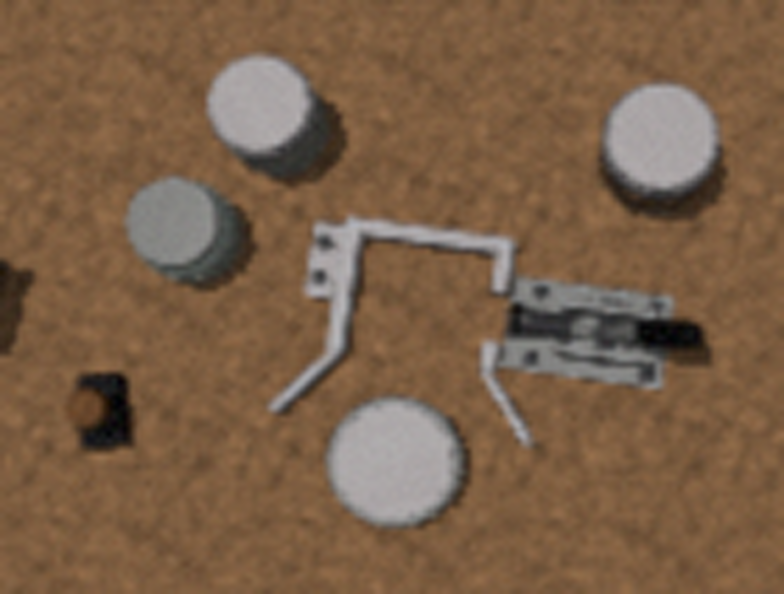

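View pics/scene0z.png

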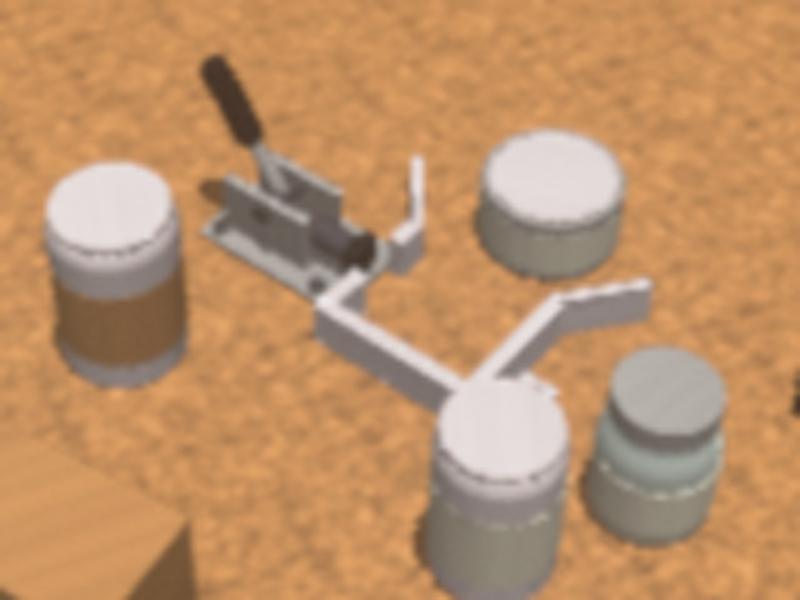

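The close-up is clear. In zoom pixels the flare tips are at (272,408) and (530,442), the knees at (340,350) and (488,350), the rear outer corners at (347,217) and (514,238), and the tin at (395,461). Next I'll segment the metal for sub-pixel corners, and triangulate the tin and lever from both views.

```bash
python3 - <<'E'
from h import *
def comps(n,x0,y0,x1,y1,smax,vmin,vmax=255):
    im=cv2.imread(f'pics/{n}0.png'); hsv=cv2.cvtColor(im,cv2.COLOR_BGR2HSV)
    m=((hsv[...,1]<smax)&(hsv[...,2]>vmin)&(hsv[...,2]<=vmax)).astype(np.uint8)
    k=np.zeros_like(m);k[y0:y1,x0:x1]=m[y0:y1,x0:x1]
    N,l,st,c=cv2.connectedComponentsWithStats(k,connectivity=8)
    for i in range(1,N):
        if st[i,4]>8: print(n,i,st[i],c[i].round(2))
    return k,l
k,l=comps('top',205,170,290,240,70,120)
big=cv2.resize(k*255,None,fx=1,fy=1)[165:240,200:295]
k2,l2=comps('scene',225,165,325,225,45,170)
k3,l3=comps('top',260,180,295,215,255,0,45)
k4,l4=comps('scene',225,165,260,215,255,0,70)
a=cv2.resize(k[165:240,200:290]*255,None,fx=6,fy=6,interpolation=0)
cv2.imwrite('pics/maskA.png',a)
# hand picked points in zoomed top -> full
f=lambda X,Y:((X+.5)/5.6-.5+160,(Y+.5)/5.4-.5+135)
pts={'Ltip':(272,410),'Rtip':(529,445),'BL':(347,217),'BR':(515,239),'Lknee_in':(350,349),'Rknee_in':(497,367)}
model={'Ltip':(-80,83),'Rtip':(-80,-83),'BL':(52,54),'BR':(52,-54),'Lknee_in':(-35,44)}
M=[];W=[]
for kk in model:
    W.append(onz('top',*f(*pts[kk]),.03)[:2]); M.append(np.array(model[kk])/1000)
    print(kk,W[-1])
M=np.array(M);W=np.array(W)
H=(M-M.mean(0)).T@(W-W.mean(0)); yaw=np.arctan2(H[0,1]-H[1,0],H[0,0]+H[1,1])
Rm=np.array([[np.cos(yaw),-np.sin(yaw)],[np.sin(yaw),np.cos(yaw)]]); t=W.mean(0)-Rm@M.mean(0)
print('yaw',yaw,'nest',t); print(((W-t)@Rm-M)*1000)
E
```

```text
top 1 [208 175  44  36 266] [226.5  184.95]
top 2 [252 186   4   6  12] [253.67 188.42]
top 3 [257 187  20   7  55] [265.35 189.65]
top 7 [246 198   9  20  46] [248.93 206.8 ]
top 8 [250 198  24   8  74] [260.59 201.97]
top 9 [261 198   5   3  12] [263.42 198.92]
top 10 [268 200   6   2  10] [270.9 200.4]
top 13 [218 209  24  23 426] [229.48 220.07]
scene 1 [287 186  28  19 399] [300.4  194.97]
scene 3 [269 192   6  17  40] [272.   201.58]
scene 12 [235 207  16  10  39] [242.59 211.38]
scene 14 [253 214  11  11  59] [257.83 219.27]
scene 15 [295 216  25   9  54] [305.26 219.69]
top 2 [273 194  12   6  56] [278.91 196.66]
Ltip [0.54565182 0.16919081]
Rtip [0.52370476 0.0070591 ]
BL [0.67296975 0.12368084]
BR [0.65886725 0.0166938 ]
Lknee_in [0.58580797 0.12055691]
yaw -0.133455930449144 nest [0.61426754 0.07629285]
[[-0.36660742 -0.0581054 ]
 [-0.54524236  2.33158451]
 [-0.12522834  0.77753844]
 [ 0.13337561  0.865353  ]
 [ 0.90370251 -3.91637055]]
```

View pics/maskA.png

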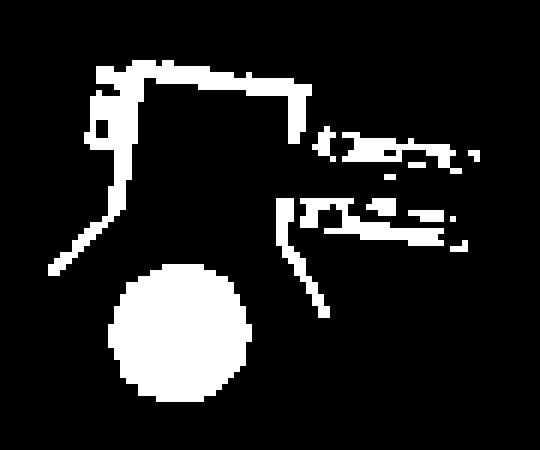

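```bash
cat >> h.py <<'E'
YAW=-0.1334; NEST=np.array([0.6143,0.0765])
def toN(p):
    c,s=np.cos(YAW),np.sin(YAW); d=np.asarray(p)[:2]-NEST; return np.array([c*d[0]+s*d[1],-s*d[0]+c*d[1]])*1000
def toW(x,y):
    c,s=np.cos(YAW),np.sin(YAW); x/=1000;y/=1000; return NEST+np.array([c*x-s*y,s*x+c*y])
def tool():
    s=bot.read_state(); q=np.array(s['orientation']); Rt=R.from_quat(q[[1,2,3,0]]).as_matrix()
    return s,np.array(s['ee_pos']),Rt
E
python3 - <<'E'
from h import *
g=lambda X,Y:((X+.5)/5-.5+190,(Y+.5)/5-.5+160)
f=lambda X,Y:((X+.5)/5.6-.5+160,(Y+.5)/5.4-.5+135)
for nm,a,b in [('tin',(300.4,194.97),(229.48,220.07)),('levend',g(212,62),f(698,335)),('railBR',g(320,302),f(515,239)),('RtipFlare',g(417,158),f(529,445))]:
    p,e=tri(a,b); print(nm,p,'gap',e,'nest',toN(p))
print('levertip pred',toW(0,-168),toW(0,-120))
for nm,X,Y,z in [('bean',660,138,.11),('jar',175,222,.09),('stamp',95,410,.05),('soup',260,105,.105)]:
    p=onz('top',*f(X,Y),z); print(nm,p,toN(p))
s,p,Rt=tool(); print(p,Rt.round(4))
print('tool yaw z',np.degrees(np.arctan2(Rt[1,2],Rt[0,2])),'y',np.degrees(np.arctan2(Rt[1,1],Rt[0,1])))
E
```

```text
tin [0.51305733 0.09124335 0.04347215] gap 0.0028997932435971944 nest [-102.30410086    1.1466076 ]
levend [ 0.59092669 -0.09377281  0.1069537 ] gap 0.0001234742182760257 nest [  -0.51856215 -171.86876586]
railBR [0.65817638 0.01778258 0.03050042] gap 0.0025296597828378064 nest [ 51.2962535  -52.35997515]
RtipFlare [0.52425457 0.00615257 0.02641511] gap 0.0021165667056221677 nest [-79.88887346 -81.69888355]
levertip pred [ 0.59195521 -0.09000739] [ 0.59833944 -0.04243385]
bean [ 0.7135103  -0.07110533  0.11      ] [ 117.96106009 -133.09848241]
jar [0.66188501 0.22267292 0.09      ] [ 27.72055146 151.20325906]
stamp [0.54450026 0.276684   0.05      ] [-95.80501364 189.12175373]
soup [0.73416219 0.17028297 0.105     ] [106.32368718 108.89198114]
[ 0.17123233 -0.62654675  0.23032536] [[-5.000e-04  9.646e-01  2.637e-01]
 [ 1.700e-03  2.637e-01 -9.646e-01]
 [-1.000e+00 -1.000e-04 -1.700e-03]]
tool yaw z -74.70779422173686 y 15.292212700187628
```

The two views agree: tin top at z≈0.043 (given 0.045), lever end ≈0.107, rail ≈0.0305, and the jig fit is within about 1–3 mm. In the nest frame the tin sits at (-102, +1) mm. I'll turn the tool first so its y axis lies along nest x, and part-close the fingers so they straddle the tin's rear side.

```bash
python3 -m creep '135 0 0 0 0.1335; 135 0 0 0 0.1335; 135 0 0 0 0.1335' 20; cat > st.py <<'E'
from h import *
s,p,Rt=tool()
print('t',s['time'],'p',p.round(4),'nest',toN(p).round(1),'z',round(p[2],4),'F',np.round(s['ft_force'],1),'gap',round(s['finger_gap'],4))
print('yaw err rad',np.arctan2(Rt[1,1],Rt[0,1])-YAW,'q',np.round(s['q'],2))
import sys
for a in sys.argv[1:]:
    w=np.array([float(v) for v in a.split(',')])
    d=Rt.T@(np.array([*toW(w[0],w[1]),w[2]/1000])-p); print('to',a,'tool',d.round(4))
E
python3 st.py -140,-380,200 -170,1,200 -168,1,12; python3 -c "
from h import *; print(toN([.48,-.3]),toW(-165,1))"
```

```text
time: 0.48
ee_pos: [0.1712, -0.6267, 0.2307]
orientation: [0.464, 0.533, 0.465, -0.533]
ft_force: [0.2, 0.5, -0.6]
finger_gap: 0.0402
t 0.475 p [ 0.1712 -0.6267  0.2307] nest [-345.6 -755.9] z 0.2307 F [ 0.2  0.5 -0.6] gap 0.0402
yaw err rad -0.004689180866646381 q [ 1.28  0.32 -0.02  1.45  0.01  1.37 -0.45]
to -140,-380,200 tool [ 0.0309  0.2038 -0.3768]
to -170,1,200 tool [ 0.0313  0.1721 -0.7577]
to -168,1,12 tool [ 0.2193  0.1742 -0.7575]
[ -83.03053067 -391.01748168] [0.45089896 0.09943689]
```

```bash
python3 -m creep '135 0 0.03 -0.045 0; 135 0 0.03 -0.045 0; 135 0 0.03 -0.045 0; 135 0 0.03 -0.045 0; 135 0 0.03 -0.045 0; 135 0 0.03 -0.045 0; 135 0 0.03 -0.045 0; 135 0 0.03 -0.045 0; 135 0.01 -0.008 -0.05 0; 135 0.01 -0.008 -0.05 0; 135 0.01 -0.008 -0.05 0; 135 0 -0.008 -0.05 0; 135 0 -0.008 -0.05 0; 135 0 -0.008 -0.05 0; 135 0 -0.008 -0.05 0;135 0 0 0 0; 135 0 0 0 0'; python3 st.py -168,1,12
```

```text
time: 2.6
ee_pos: [0.4481, 0.0514, 0.201]
orientation: [-0.466, -0.532, -0.465, 0.533]
ft_force: [0.5, -0.3, -0.3]
finger_gap: 0.0398
t 2.6 p [0.4481 0.0514 0.201 ] nest [-161.4  -46.9] z 0.201 F [ 0.5 -0.3 -0.3] gap 0.0398
yaw err rad -0.00027703449510485534 q [ 0.52 -0.08 -0.66  1.94 -0.05  1.26 -1.82]
to -168,1,12 tool [ 0.189  -0.0066 -0.0481]
```

```bash
python3 -m creep '135 0 -0.003 -0.024 0; 135 0 -0.003 -0.024 0; 135 0.04 0 0 0; 135 0.04 0 0 0; 135 0.04 0 0 0; 135 0 0 0 0; 135 0 0 0 0'; python3 st.py -168,1,12; python3 - <<'E'
from h import *
for n in('top','scene'):
    im=vision.grab_frame(n); x0,y0,x1,y1=(160,135,300,245) if n=='top' else (190,120,350,240)
    cv2.imwrite(f'pics/{n}1.png',im[:,:,::-1]); cv2.imwrite(f'pics/{n}1z.png',cv2.resize(im[y0:y1,x0:x1,::-1],None,fx=5,fy=5,interpolation=cv2.INTER_CUBIC))
E
```

```text
time: 3.48
ee_pos: [0.4499, 0.0998, 0.0824]
orientation: [0.465, 0.533, 0.465, -0.532]
ft_force: [1.0, 1.6, 0.4]
finger_gap: 0.0398
t 3.475 p [0.4499 0.0998 0.0824] nest [-166.1    1.3] z 0.0824 F [1.  1.6 0.4] gap 0.0398
yaw err rad -0.0019528666311720844 q [ 0.45  0.1  -0.74  2.06  0.08  1.01 -2.04]
to -168,1,12 tool [ 0.0704 -0.002   0.0003]
```

View pics/scene1z.png

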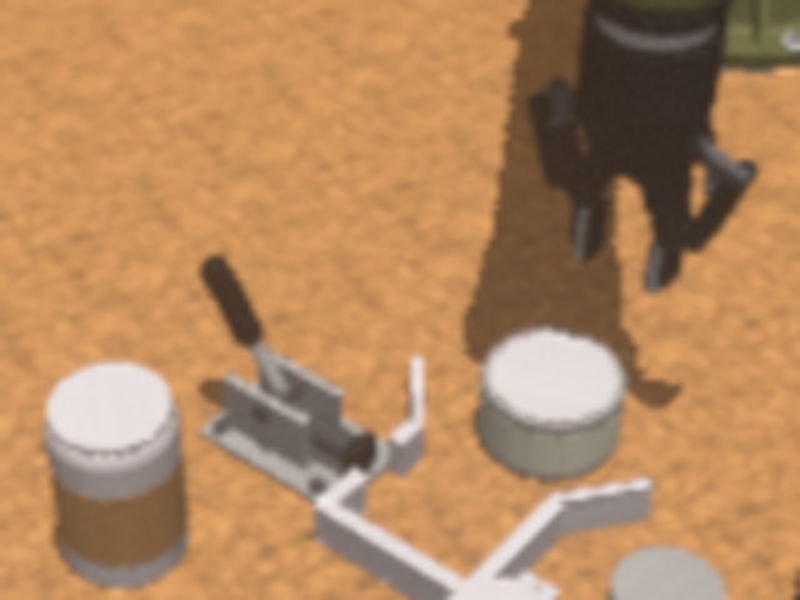

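The fingers hover behind the tin (tips at zoom (585,255) and (655,285)), and the knuckle elbows sit well above rail height. I'll descend and start pushing.

```bash
python3 -m creep '135 0.035 -0.001 0 0; 135 0.033 -0.001 0 0; 135 0 0 0 0; 135 0 0.01 0 0; 135 0 0.01 0 0; 135 0 0.01 0 0; 135 0 0.01 0 0; 135 0 0 0 0; 135 0 0 0 0'; python3 st.py ; python3 - <<'E'
from h import *
im=vision.grab_frame('scene'); x0,y0,x1,y1=(190,120,350,240)
cv2.imwrite(f'pics/s2z.png',cv2.resize(im[y0:y1,x0:x1,::-1],None,fx=5,fy=5,interpolation=cv2.INTER_CUBIC))
E
```

```text
time: 4.7
ee_pos: [0.4865, 0.0955, 0.0132]
orientation: [0.465, 0.532, 0.466, -0.532]
ft_force: [0.2, -0.4, 0.1]
finger_gap: 0.0402
t 4.7 p [0.4865 0.0955 0.0132] nest [-129.2    1.8] z 0.0132 F [ 0.2 -0.4  0.1] gap 0.0402
yaw err rad -0.00020238788042090117 q [ 0.39  0.3  -0.7   2.03  0.25  0.89 -2.15]
```

View pics/s2z.png

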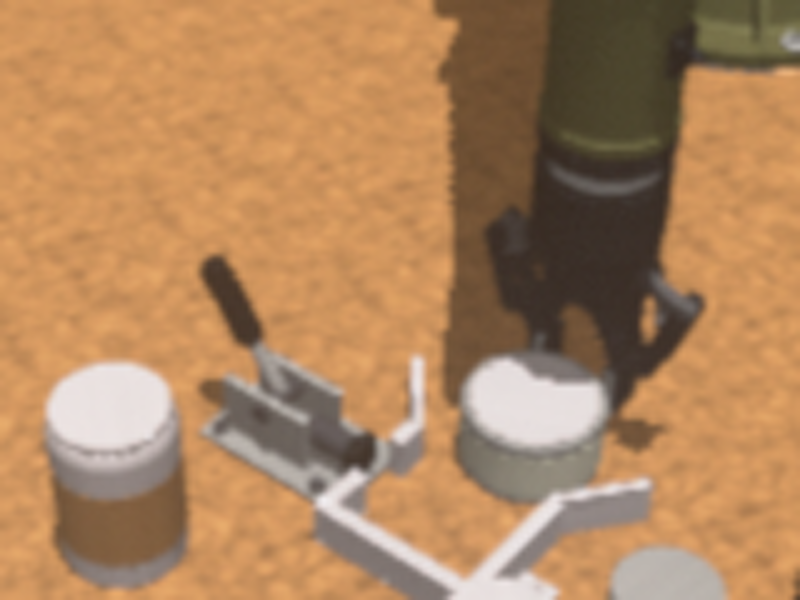

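The tin's top centre has moved from (553,375) to (535,400) in the zoom. It is upright and the fingers straddle it. I'll carry on into the rails.

```bash
python3 -m creep '135 0 0.01 0.001 0; 135 0 0.01 0 0; 135 0 0.01 0 0; 135 0 0.01 0 0; 135 0 0.01 0 0; 135 0 0.01 0 0; 135 0 0 0 0; 135 0 0 0 0'; python3 st.py ; python3 - <<'E'
from h import *
im=vision.grab_frame('scene'); x0,y0,x1,y1=(190,120,350,240)
cv2.imwrite(f'pics/s3z.png',cv2.resize(im[y0:y1,x0:x1,::-1],None,fx=5,fy=5,interpolation=cv2.INTER_CUBIC))
E
```

```text
time: 5.75
ee_pos: [0.5458, 0.0865, 0.0133]
orientation: [0.466, 0.532, 0.465, -0.532]
ft_force: [-0.1, 0.7, 0.4]
finger_gap: 0.0405
t 5.75 p [0.5458 0.0865 0.0133] nest [-69.2   0.8] z 0.0133 F [-0.1  0.7  0.4] gap 0.0405
yaw err rad -0.00012131835790277212 q [ 0.36  0.41 -0.66  1.89  0.31  0.94 -2.15]
```

View pics/s3z.png

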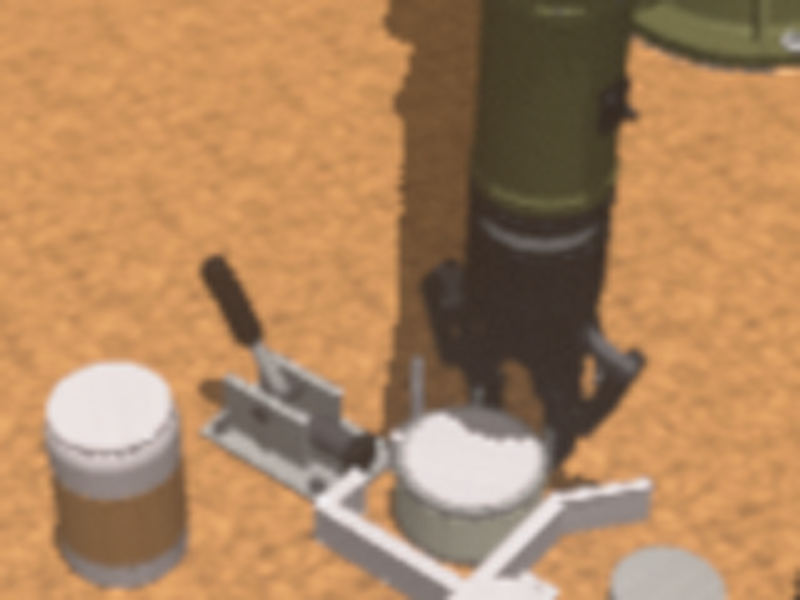

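The tin is now between the rails, upright, with its top centre at about (472,460). The last ~20 mm goes in small steps, watching the force.

```bash
python3 -m creep '135 0 0.005 0 0; 135 0 0.005 0 0; 135 0 0.004 0 0; 135 0 0 0 0'; python3 st.py;  python3 -m creep '135 0 0.002 0 0; 135 0 0 0 0';python3 st.py; python3 -m creep '135 0 0.002 0 0; 135 0 0 0 0';python3 st.py
```

```text
time: 6.3
ee_pos: [0.5602, 0.0845, 0.0133]
orientation: [0.466, 0.533, 0.465, -0.532]
ft_force: [-0.1, 0.2, -0.7]
finger_gap: 0.0401
t 6.3 p [0.5602 0.0845 0.0133] nest [-54.6   0.7] z 0.0133 F [-0.1  0.2 -0.7] gap 0.0401
yaw err rad -0.0005031036828073709 q [ 0.35  0.43 -0.65  1.86  0.32  0.95 -2.14]
time: 6.55
ee_pos: [0.5617, 0.0843, 0.0133]
orientation: [-0.465, -0.532, -0.465, 0.532]
ft_force: [-1.0, 0.5, 0.3]
finger_gap: 0.0401
t 6.55 p [0.5617 0.0843 0.0133] nest [-53.2   0.7] z 0.0133 F [-1.   0.5  0.3] gap 0.0401
yaw err rad -0.0002947446701583867 q [ 0.35  0.44 -0.65  1.86  0.32  0.95 -2.14]
time: 6.8
ee_pos: [0.5638, 0.084, 0.0133]
orientation: [0.466, 0.532, 0.465, -0.532]
ft_force: [-0.1, -0.8, 0.5]
finger_gap: 0.0404
t 6.8 p [0.5638 0.084  0.0133] nest [-51.    0.7] z 0.0133 F [-0.1 -0.8  0.5] gap 0.0404
yaw err rad -0.00030316969048999054 q [ 0.35  0.44 -0.65  1.85  0.32  0.95 -2.14]
```

```bash
for i in 1; do python3 -m creep '135 0 0.0015 0 0; 135 0 0 0 0'; python3 -m creep '135 0 0.0015 0 0; 135 0 0 0 0';python3 -m creep '135 0 0.0015 0 0; 135 0 0 0 0'; done; python3 st.py; python3 - <<'E'
from h import *
im=vision.grab_frame('scene'); x0,y0,x1,y1=(230,180,310,240)
cv2.imwrite(f'pics/s4z.png',cv2.resize(im[y0:y1,x0:x1,::-1],None,fx=10,fy=10,interpolation=cv2.INTER_CUBIC))
E
```

```text
time: 7.05
ee_pos: [0.5653, 0.0838, 0.0132]
orientation: [0.466, 0.532, 0.465, -0.532]
ft_force: [-1.0, -0.1, 0.3]
finger_gap: 0.04
time: 7.3
ee_pos: [0.5668, 0.0836, 0.0133]
orientation: [0.466, 0.532, 0.465, -0.532]
ft_force: [-0.8, 0.4, -0.2]
finger_gap: 0.0402
time: 7.55
ee_pos: [0.5683, 0.0834, 0.0133]
orientation: [0.466, 0.532, 0.465, -0.532]
ft_force: [-0.0, 0.1, -0.1]
finger_gap: 0.0402
t 7.55 p [0.5683 0.0834 0.0133] nest [-46.5   0.7] z 0.0133 F [-0.   0.1 -0.1] gap 0.0402
yaw err rad -0.00034004622727765166 q [ 0.35  0.45 -0.64  1.84  0.32  0.96 -2.14]
```

View pics/s4z.png

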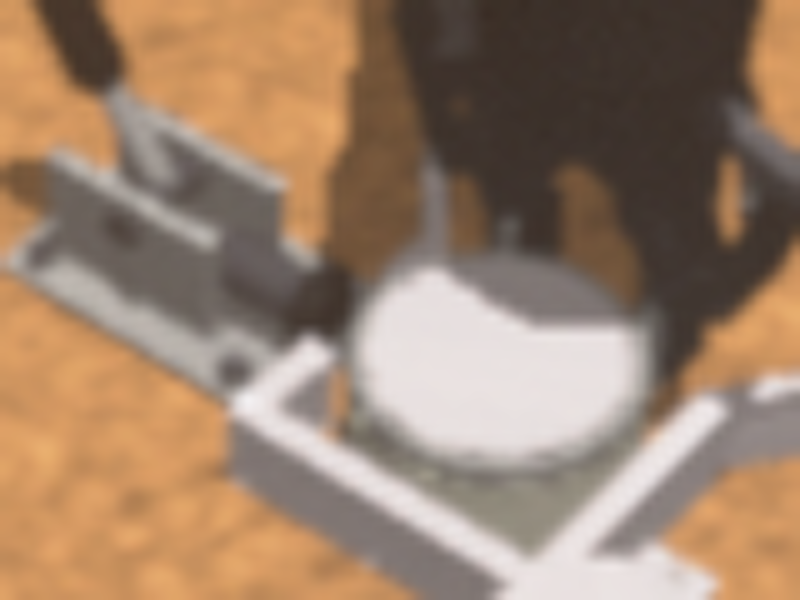

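The tin (top at (500,355) in this zoom) is close to the back stop but not yet pressing on it, with contact force near zero. I'll keep stepping until the force rises.

```bash
for i in 1; do python3 -m creep '135 0 0.0015 0 0; 135 0 0 0 0'|grep ee -A2; python3 -m creep '135 0 0.0015 0 0; 135 0 0 0 0'|grep ee -A2; python3 -m creep '135 0 0.0015 0 0; 135 0 0 0 0'|grep ee -A2; done; python3 st.py
```

```text
ee_pos: [0.5691, 0.0833, 0.0132]
orientation: [-0.465, -0.532, -0.466, 0.533]
ft_force: [-2.8, -1.2, 1.9]
ee_pos: [0.5692, 0.0833, 0.0131]
orientation: [-0.465, -0.531, -0.466, 0.533]
ft_force: [-7.2, -0.4, 4.8]
ee_pos: [0.5693, 0.0833, 0.0129]
orientation: [-0.464, -0.53, -0.467, 0.534]
ft_force: [-11.8, -0.1, 6.9]
t 8.35 p [0.5693 0.0833 0.0129] nest [-45.5   0.7] z 0.0129 F [-11.8  -0.1   6.9] gap 0.0401
yaw err rad 0.0002969605873875403 q [ 0.35  0.46 -0.64  1.83  0.32  0.97 -2.14]
```

The TCP stalls at 0.5693 while the force climbs to 12 N, so the tin is against the stop. I'll back off straight, rise, and check with both cameras.

```bash
python3 -m creep '135 0 -0.003 0 0; 135 0 -0.005 0 0; 135 0 -0.015 0 0; 135 0 -0.03 0 0; 135 0 -0.02 0 0; 135 -0.05 0 0 0; 135 -0.06 0 0 0; 135 -0.06 -0.01 0 0; 135 0 0 0 0; 135 0 0 0 0'; python3 st.py; python3 - <<'E'
from h import *
for n in('top','scene'):
    im=vision.grab_frame(n); x0,y0,x1,y1=(200,160,300,235) if n=='top' else (225,160,325,235)
    cv2.imwrite(f'pics/{n}5.png',im[:,:,::-1]); cv2.imwrite(f'pics/{n}5z.png',cv2.resize(im[y0:y1,x0:x1,::-1],None,fx=8,fy=8,interpolation=cv2.INTER_CUBIC))
E
```

```text
time: 9.6
ee_pos: [0.4897, 0.0936, 0.1828]
orientation: [-0.466, -0.532, -0.465, 0.533]
ft_force: [-0.4, 0.2, -0.4]
finger_gap: 0.0401
t 9.6 p [0.4897 0.0936 0.1828] nest [-125.8    0.3] z 0.1828 F [-0.4  0.2 -0.4] gap 0.0401
yaw err rad -0.000465077591566887 q [ 0.49  0.07 -0.75  1.86  0.05  1.23 -1.99]
```

View pics/scene5z.png

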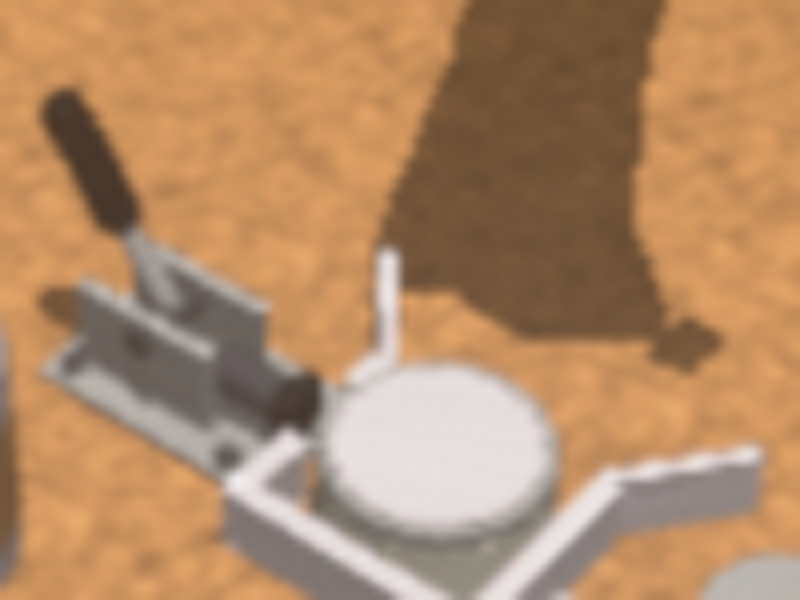

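View pics/top5z.png

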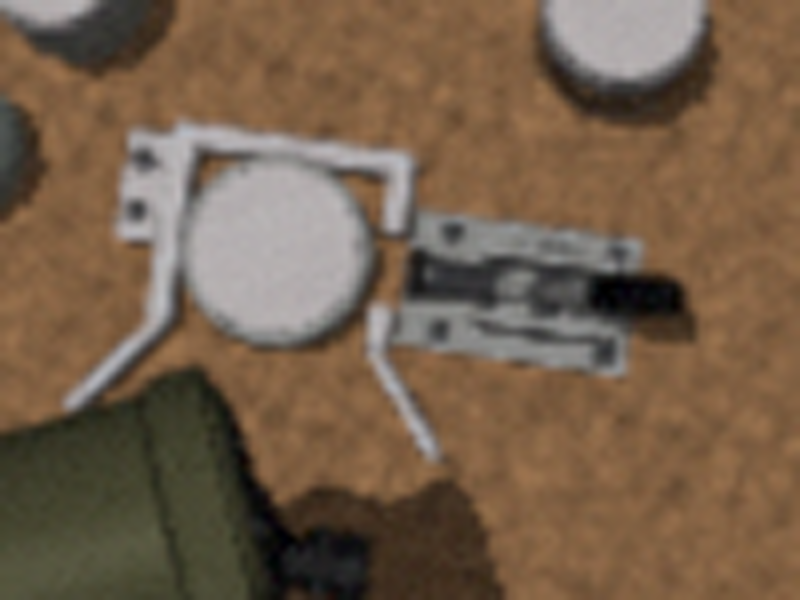

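The tin sits square in the nest: top view centre at zoom (278,252), touching the back stop, with the lever still open. I'll check the numbers before moving on.

```bash
python3 - <<'E'
from h import *
def c(n,x0,y0,x1,y1,sm,vm):
    im=cv2.imread(f'pics/{n}5.png'); h=cv2.cvtColor(im,cv2.COLOR_BGR2HSV); m=((h[...,1]<sm)&(h[...,2]>vm)).astype(np.uint8); k=np.zeros_like(m); k[y0:y1,x0:x1]=m[y0:y1,x0:x1]
    k=cv2.morphologyEx(k,cv2.MORPH_OPEN,np.ones((5,5),np.uint8))
    N,l,st,ct=cv2.connectedComponentsWithStats(k); i=1+np.argmax(st[1:,4]); print(n,st[i]); return ct[i]
a=c('scene',264,203,296,228,45,170); b=c('top',223,180,248,204,60,130)
print(a,b); p,e=tri(a,b); print(p,e,toN(p)); q=onz('top',*b,.045); print(toN(q)); 
E
python3 st.py 0,-220,180 0,-220,95
```

```text
scene [266 205  28  21 481]
top [223 180  22  22 394]
[279.07900208 215.16216216] [233.58629442 190.50253807]
[0.61648235 0.07788089 0.04488666] 0.00314925887888772 [1.97929408 1.65888484]
[1.05906419 2.93471701]
t 9.7 p [0.4891 0.0935 0.1816] nest [-126.4    0.2] z 0.1816 F [-0.2 -0.4  0.4] gap 0.0405
yaw err rad -0.00040269160419731387 q [ 0.49  0.07 -0.75  1.86  0.05  1.23 -1.99]
to 0,-220,180 tool [0.0014 0.1265 0.2201]
to 0,-220,95 tool [0.0864 0.1267 0.2201]
```

The tin measures (+2, +1.7) mm in the nest frame. That is within calibration error of home, and the stop limits it physically. Now shut the fingers and go to the outer side of the lever.

```bash
python3 -m creep '255 0 0 0.055 0; 255 0 0 0.055 0; 255 0 0 0.055 0; 255 0 0 0.055 0; 255 0 0.042 0 0; 255 0 0.042 0 0; 255 0 0.042 0 0; 255 0 0 0 0; 255 0 0 0 0'; python3 st.py 0,-215,95
```

```text
time: 10.82
ee_pos: [0.5846, -0.1404, 0.1813]
orientation: [-0.464, -0.532, -0.467, 0.533]
ft_force: [0.2, 0.9, 0.1]
finger_gap: -0.0003
t 10.825 p [ 0.5846 -0.1404  0.1813] nest [  -0.6 -218.9] z 0.1813 F [0.2 0.9 0.1] gap -0.0003
yaw err rad 0.00024933572710827967 q [ 0.65  0.3  -0.55  1.63  0.16  1.27 -1.63]
to 0,-215,95 tool [ 0.0863  0.001  -0.0038]
```

```bash
python3 -m creep '255 0.04 0 0 0; 255 0.046 0.001 0 0; 255 0 0 -0.008 0; 255 0 0 0 0; 255 0 0 0 0'; python3 st.py; python3 - <<'E'
from h import *
im=vision.grab_frame('scene'); x0,y0,x1,y1=(190,120,350,240)
cv2.imwrite(f'pics/s6z.png',cv2.resize(im[y0:y1,x0:x1,::-1],None,fx=5,fy=5,interpolation=cv2.INTER_CUBIC))
E
```

```text
time: 11.45
ee_pos: [0.5893, -0.1332, 0.0998]
orientation: [0.467, 0.533, 0.464, -0.532]
ft_force: [-0.2, 0.4, -0.5]
finger_gap: 0.0001
t 11.45 p [ 0.5893 -0.1332  0.0998] nest [   3.1 -211.2] z 0.0998 F [-0.2  0.4 -0.5] gap 0.0001
yaw err rad 0.00010377895509211532 q [ 0.63  0.37 -0.54  1.71  0.21  1.12 -1.68]
```

View pics/s6z.png

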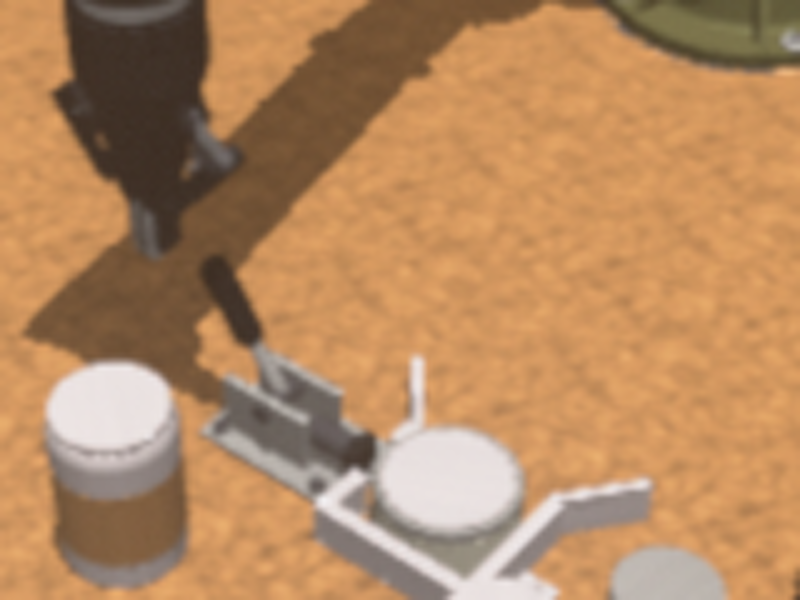

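The shut fingertips at (150,250) are just outside the lever's end (212,262), at matching height. I'll correct 6 mm down and -3 mm in x, then push.

```bash
python3 -m creep '255 0.006 -0.003 0 0; 255 0 0 -0.01 0; 255 0 0 -0.01 0; 255 0 0 -0.01 0; 255 0 0 -0.01 0;255 0 0 -0.01 0; 255 0 0 0 0'; python3 st.py
```

```text
time: 12.38
ee_pos: [0.5922, -0.0818, 0.0918]
orientation: [0.466, 0.532, 0.466, -0.532]
ft_force: [0.6, -0.6, -0.1]
finger_gap: 0.0002
t 12.375 p [ 0.5922 -0.0818  0.0918] nest [  -0.9 -159.9] z 0.0918 F [ 0.6 -0.6 -0.1] gap 0.0002
yaw err rad 0.0015084177838201873 q [ 0.56  0.37 -0.56  1.73  0.22  1.1  -1.77]
```

```bash
python3 -m creep '255 0 0 -0.01 0; 255 0 0 -0.01 0; 255 0 0 0 0'; python3 st.py; python3 - <<'E'
from h import *
im=vision.grab_frame('scene'); x0,y0,x1,y1=(190,120,350,240)
cv2.imwrite(f'pics/s7z.png',cv2.resize(im[y0:y1,x0:x1,::-1],None,fx=5,fy=5,interpolation=cv2.INTER_CUBIC))
E
```

```text
time: 12.75
ee_pos: [0.5941, -0.0607, 0.091]
orientation: [0.466, 0.532, 0.467, -0.531]
ft_force: [-0.5, 0.1, -0.4]
finger_gap: 0.0002
t 12.75 p [ 0.5941 -0.0607  0.091 ] nest [  -1.8 -138.6] z 0.091 F [-0.5  0.1 -0.4] gap 0.0002
yaw err rad 0.0027030740578566914 q [ 0.53  0.37 -0.57  1.73  0.22  1.1  -1.81]
```

View pics/s7z.png

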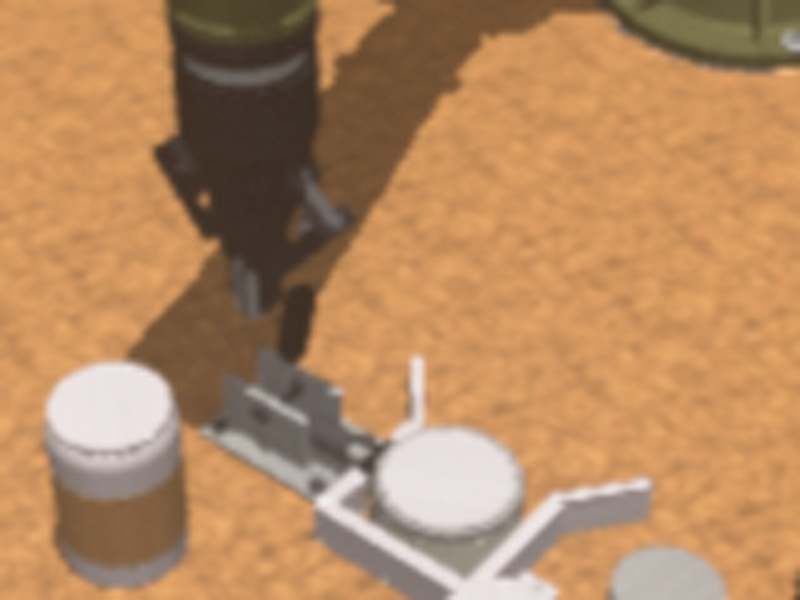

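The lever has already gone over: the grip at (298,320) now leans towards the tin, and the pad is up against it. I'll retreat outwards, rise and verify.

```bash
python3 -m creep '255 0 0 0.02 0; 255 0 0 0.03 0; 255 0 0 0.03 0; 255 -0.04 0 0.03 0; 255 -0.05 0 0.04 0; 255 -0.05 0 0.04 0; 255 0 0 0.04 0; 255 0 0 0 0; 255 0 0 0 0'; python3 st.py; python3 - <<'E'
from h import *
for n in('top','scene'):
    im=vision.grab_frame(n); x0,y0,x1,y1=(200,160,300,235) if n=='top' else (225,160,325,235)
    cv2.imwrite(f'pics/{n}8.png',im[:,:,::-1]); cv2.imwrite(f'pics/{n}8z.png',cv2.resize(im[y0:y1,x0:x1,::-1],None,fx=8,fy=8,interpolation=cv2.INTER_CUBIC))
def c(n,x0,y0,x1,y1,sm,vm):
    im=cv2.imread(f'pics/{n}8.png'); h=cv2.cvtColor(im,cv2.COLOR_BGR2HSV); m=((h[...,1]<sm)&(h[...,2]>vm)).astype(np.uint8); k=np.zeros_like(m); k[y0:y1,x0:x1]=m[y0:y1,x0:x1]
    k=cv2.morphologyEx(k,cv2.MORPH_OPEN,np.ones((5,5),np.uint8))
    N,l,st,ct=cv2.connectedComponentsWithStats(k); i=1+np.argmax(st[1:,4]); print(n,st[i]); return ct[i]
a=c('scene',264,203,296,228,45,170); b=c('top',223,180,248,204,60,130)
p,e=tri(a,b); print(p,e,toN(p))
E
```

```text
time: 13.92
ee_pos: [0.563, -0.2902, 0.2283]
orientation: [-0.465, -0.533, -0.466, 0.533]
ft_force: [0.2, 0.1, -0.1]
finger_gap: -0.0001
t 13.925 p [ 0.563  -0.2902  0.2283] nest [  -2.1 -370.2] z 0.2283 F [ 0.2  0.1 -0.1] gap -0.0001
yaw err rad -0.0018454139614636489 q [ 0.82  0.33 -0.48  1.49  0.15  1.37 -1.38]
scene [266 206  28  21 481]
top [223 180  22  22 397]
[0.61644595 0.07905291 0.04364377] 0.002903595380436929 [1.78733274 2.81564864]
```

View pics/scene8z.png

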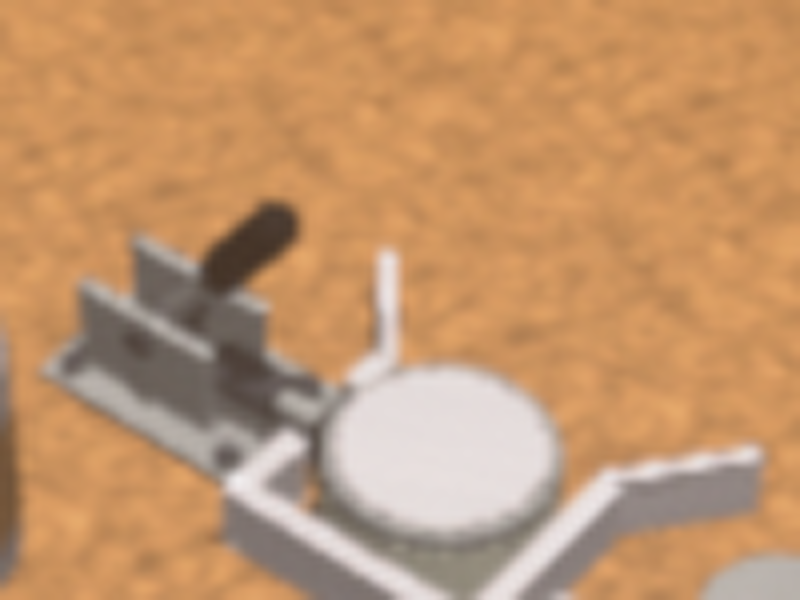

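View pics/top8z.png

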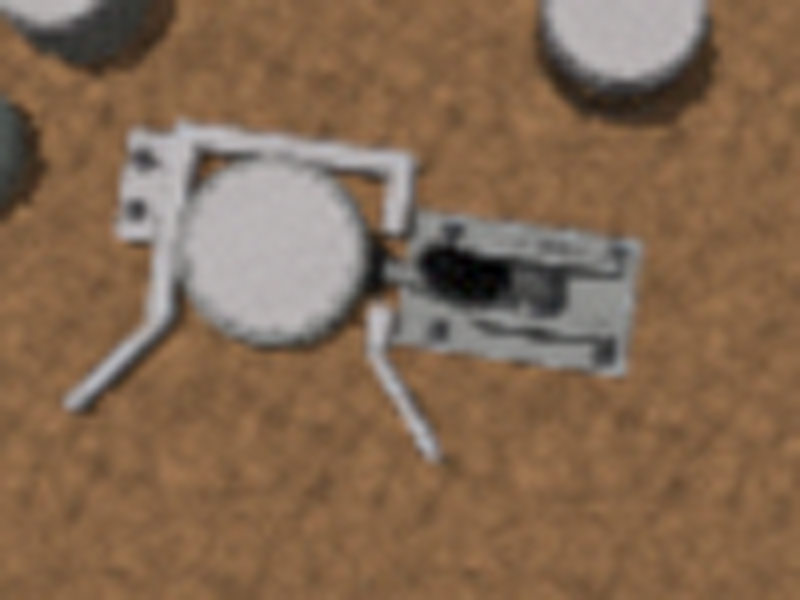

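View pics/top8.png

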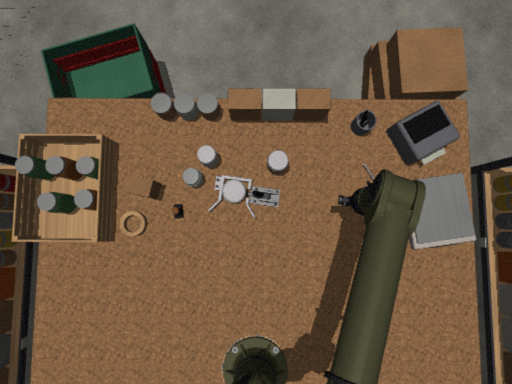

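Both views show the lever leaning towards the tin (scene grip end at (282,215), top at (425,268) in the zoom) and the pad touching the tin. The tin is unmoved along the guide. One numeric check of the lever angle, and a look at the arm's clearance.

```bash
python3 - <<'E'
from h import *
p,e=tri(((285+.5)/8-.5+225,(215+.5)/8-.5+160),((428+.5)/8-.5+200,(270+.5)/8-.5+160)); n=toN(p)
print(p,e,n,'lean',np.arctan2(n[1]+120,(p[2]*1000-34)))
a=cv2.imread('pics/top0.png').astype(int);b=cv2.imread('pics/top8.png').astype(int)
d=(abs(a-b).max(2)>40).astype(np.uint8); N,l,st,c=cv2.connectedComponentsWithStats(d)
print([list(map(int,s)) for s in st[1:] if s[4]>6])
s=bot.read_state(); print(np.round(s['qd'],4).max(),s['time'])
E
```

```text
[0.60225704 0.00885643 0.10818632] 0.0032394309009955843 [ -2.93905381 -68.64435343] lean 0.6055072085498907
[[282, 169, 205, 200, 15212], [222, 180, 44, 24, 542], [271, 194, 16, 9, 112], [218, 209, 26, 24, 468], [491, 334, 21, 41, 494], [362, 350, 4, 4, 7], [271, 352, 6, 4, 14], [327, 361, 5, 10, 19], [325, 369, 55, 15, 323], [285, 371, 43, 13, 295], [231, 378, 2, 6, 8], [251, 381, 6, 3, 8]]
0.0037 14.025
```

View pics/scene8.png

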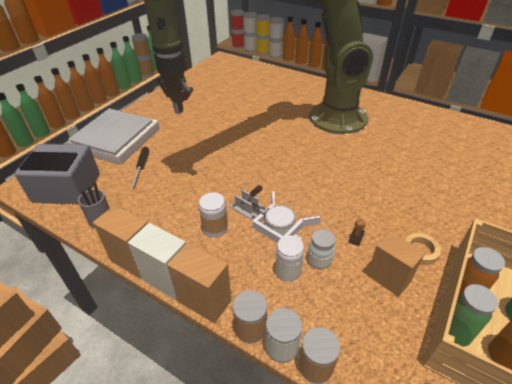

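The lever leans +0.605 rad, i.e. a joint value of about 1.2. Every bystander is where it was, and the arm hangs free at (178,105). Handing in.

```bash
python3 -c "
from rig import close_job
print(close_job())"
```

```text
the job is handed in; nothing more can be done
None
```

I pushed the tin between the rails against the back stop, then threw the clamp lever with the shut fingertips and handed the job in at about 14 s. The hand-in gives no verdict.

**Tin push:** I pushed it along the bench with the part-open fingertips straddling it. At the end the tool stalled as the push force rose to about 12 N, while the lever was still open.

**Last checks:**
- **Tin:** it stands upright at about (+1.8, +2.8) mm in the nest frame, with its top at 44 mm. Camera calibration and jig-fit error are about 2–4 mm, so the x reading agrees with contact on the stop. The tin seems to have moved about 1 mm towards +y when the pad closed on it. That is within the 5 mm limit.
- **Lever:** it leans +0.61 rad towards the tin, which is about 1.2 on the joint. The pad touches the tin.
- **Surroundings:** the bystanders look unmoved in both views. The arm is clear, with wrist force about 0 N.

**Disagreements:**
- The left inner rail corner sat about 4 mm off in the first jig fit, while the other four points agreed within 2.5 mm.
- The wrist force showed almost nothing during the lever throw, so I confirmed the throw from the pictures alone.

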